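# Load a spark plug into its carrier and dock the carrier in the sloping tester

### The job

Lay the loose spark plug in the pocket of the orange carrier while the carrier lies on the bench, with the plug's white end towards the carrier's nose (the end away from its upright grip block). Then pick up the carrier with the plug in it, slide it nose first down the sloping channel of the blue tester, and push it in until the brass contact block is fully home. Leave the gear, oil filter, bearing and pliers where they are.

Things in the scene. Friction and masses are not known exactly. Their poses are not given: they have to be found in the camera images.
- spark_plug: Spark plug on its side, 62 mm long, 50 g, resting on its hexagon. Origin under the middle of its length, at the hexagon's underside. Own y along its length: white end at -y (12 mm thick), dark metal end at +y (14 mm); z up. Hexagon 18 mm wide (x), y -1 to 10 mm, z 0 to 21 mm: grip it there, across x (y = 4.5 mm). Centre line at z = 10.5 mm.
- plug_white_end (a point): End face of the plug's white end, on its centre line, 31 mm from the plug's origin along -y.
- carrier: Orange carrier, 110 x 44 x 48 mm, about 160 g. Origin at the centre of its underside; x along its length, nose at x = -55 mm; z up. Base plate 6 mm thick, 44 mm wide (34 mm at the nose, x -55 to -46 mm). Plug pocket in front, upright grip block behind: see carrier_pocket, carrier_grip.
- carrier_pocket (a point): Where the seated plug's origin belongs: pocket floor, at carrier x = -17.5, y = 0, z = 6 mm; plug +y along carrier +x (white end to the nose). Pocket open on top, carrier x -51 to 16 mm, 21 mm wide: play 2.5 mm along, 1.5 mm across, each way. Side walls up to z = 13 mm, nose wall 16, rear wall 14; 3.5 mm saddles on the floor carry the plug's ends.
- carrier_grip (a point): Top centre of the carrier's grip block, at carrier x = 37.5, y = 0, z = 48 mm. Block: x 25 to 50 mm, 21 mm wide across y, z 6 to 48 mm; grip it across y.
- tester: Blue sloping plug tester, fixed; footprint x -92 to 82 mm, y -44 to 44 mm. Origin at the centre of its underside, x towards the high end of its slope, z up.
- channel: Aluminium channel on the tester, sloping 32 degrees. Origin on its floor, 75 mm above the bench; x up the slope, y across, z square to the floor. A carrier that is home has the very pose of this frame. Floor x -100 to 75 mm; side walls inside at y +-24 mm, 10 mm high. Pale roof over x -50 to 14 mm, underside z = 36 mm.
- channel_entry (a point): Middle of the floor at the channel's high, open end (channel x = 75 mm). Side walls flare outward from x = 62 to 80 mm; the carrier enters here, nose (-x) first, and moves along -x.
- guard_end (a point): High end of the two grey guard plates, midway between them (channel x = 44 mm, z = 46 mm). Plates at y +-13.5 to +-18.5 mm, x -12 to 44 mm, z 18 to 46 mm. Plug and grip block pass between, fingers do not: let go at carrier x of about 24 mm (channel frame), then push the block's rear face (x = 50 mm when home) with closed fingers.
- contact_block (a joint): Slide of the brass contact block at the lower end of the channel, in m: 0 = farthest up the slope, 0.014 = pushed fully home against its hard stop. Friction of 5 N holds it wherever it is left. Starts between 0 and 0.005.
- contact_face (a point): Middle of the brass block's face that the carrier's nose pushes; in the channel frame at x = -41 mm minus the joint value, 7 mm above the floor (x = -55 mm when home).
- gear: Bystander: grey spur gear, 82 mm across, 29 mm high; origin under its centre.
- oil_filter: Bystander: dark blue oil filter, 78 mm across, 86 mm high; origin under its centre.
- bearing: Bystander: ball bearing, 52 mm across, 16 mm high; origin under its centre.
- pliers: Bystander: red-handled pliers, 62 x 185 x 15 mm, lying; origin under the centre, y along the length.

How it is judged:
By the outcome, as a careful person would: the job done as asked, in the order asked, and still so for the second after the job is handed in, with the robot touching nothing.
It also fails if it takes over 61 s, if anything falls off the work surface, if the arm or the gripper's body presses on something with over 40 N, if the wrist force passes 120 N, or if a joint passes its speed limit or range.

### The arm

A 6-joint arm with a two-finger parallel gripper is mounted at the origin on a cart in front of the work surface, level with it; the furniture and walls round the work are solid. World frame = base frame: x ahead of the robot, y to its left, z up, the work surface at z = 0. Lengths are in m, angles in rad, forces in N, time in s.
With the tool pointing down it reaches from about 0.275 to 0.775 m from the base axis. Payload 14.6 kg.
Tool frame: the origin (TCP) lies at the very end of the fingers, on their centre line; the grasp point (between the pads) lies 19 mm behind it; z points along the fingers, y is the line along which they close (so a half turn about z gives the same grasp; the last joint's range is limited). The gripper opens to 85 mm and grips with 20 to 120 N. Pads are 22 mm wide; open, the fingers measure 114 mm over their backs; the gripper's body (76 mm by 85 mm) begins 54 mm behind the grasp point. The pads swing forward as they close: fully open they stand 13 mm farther back than shut.
Start: joints at [1.135, 0.263, -0.048, 1.259, 0, 1.415], TCP at [0.145, 0.504, 0.231] pointing down, gripper open.
Joint ranges: [-2.65, 2.65], [-0.89, 1.7], [-1.18, 1.37], [-2.13, 2.11], [-1.35, 1.29], [-3.14, 3.14]. Speed limits (rad/s): [1.89, 1.89, 2.57, 2.79, 3.14, 3.14].

### API

Orientations are given as a unit quaternion [x, y, z, w].
In Python, from station import get_obs, capture, sign_off, trace gives the robot as it stands.
- The arm moves only by the tool step_arm, never from a script. Its argument "plan" is a list of rows, each a list of 3 entries, a list of its own where there are three numbers: the finger opening in cm, from 0 to 8.54, then the shift along the tool's x, y, z in cm, then the turn about the tool's z in degrees. In form: [[gripper, [x, y, z], roll], ...]. A call has 1 to 10 rows; each row is the pose to reach, as a shift and turn from the pose commanded when the call began, along the tool's axes at that moment; what a row does not reach only later rows make up. A row lasts 1/12 s, in which the tool goes at most 41.7 mm and 7.16 degrees, less where a joint would pass 70% of its speed; a pose out of reach is approached as far as the arm can. A call with a gripper value outside its range is refused whole. The fingers move at their own pace and stop on an object; "squeeze" is the grip in N (left out, the last holds). Time passes only in rows, so rows that repeat a pose let the fingers close. It gives the time, the measured TCP pose, the force, the opening and the grip force at its end, in the units of the state.
- get_obs(): the state, without advancing time (a new reading comes with each control period).
- capture(name): name is "scene" or "top" or "wrist"; returns a dict with "frame" (384x512x3 uint8, blue, green, red), "K" (3x3 intrinsics, pixels), "k1" (the pictures are not rectified: a ray, as slopes to the right and down, at radius r is drawn at 1 + k1 r^2 times it, then the intrinsics apply), "R" (3x3) and "t" (3): a world point X has camera coordinates R X + t. Camera axes: x right, y down, z forward; pixel columns grow to the right and rows downward; lengths in m; the calibration is good to about 2 mm. A picture is of the moment at which its call begins. There is no depth.
- sign_off(): hands the job in; it is judged then, once.
Trained networks look in a picture, given as the dict that the camera call returned (one of the last four; its "shot" number tells which), for a name from the list of things; names that differ only in an ending like _2 or _b are one class to them, and where a whole thing is asked for, a point or a joint stands for the part that bears it (a point fixed in the world has none). Each returns a list of dicts, best first, with "confidence" (0 to 1); they miss things now and then, are a little off and sometimes report something else, mostly with a low value. They report only what shows in the picture. A call takes as long as a camera call.
- trace(picture, label): "pixels" (384x512 bool, what is visible of it) and "rect" ([left, top, right, bottom] in pixels, round what is visible of it).
The state is a dict: "t": time; "joint_positions": joint angles; "dq": joint speeds; "tau": joint torques, N m; "tcp_pos": TCP position; "tool_rot": TCP orientation; "ft_force": force on the tool from outside, world axes, zero at the start; "moment": the same for the moment, N m; "finger_gap": finger opening in m; "gripper_force": force on a finger pad.
Only numpy, scipy, OpenCV 4.12 (cv2) and the standard library are available. Lean on these libraries where they do the work, as an engineer would, in place of code of your own. Each camera call takes 0.05 s, during which the arm holds its last target. There are 200 camera calls.

## Working session

There is one attempt and no reset: what is moved stays moved. The work goes in short steps, Python scripts to look and compute and a tool call to move; the robot and the scene stay as the last step left them, time stands still between calls to the robot, and variables do not carry over. Pictures are saved under pics/ and viewed, at most 10 in all, crops included, and the job is handed in when it is done.

Besides the shell and the picture viewer there is one more tool, called after "Request:" by a JSON object that holds its "fn" and its "kwargs", one argument or row to a line. step_arm: Moves the arm, as the interface text tells. Its arguments: {"type":"object","properties":{"plan":{"type":"array"},"squeeze":{"type":"number"}},"required":["plan"]}

```bash
mkdir -p pics
cat > h.py <<'E'
import numpy as np, cv2
from scipy.spatial.transform import Rotation as Ro
from station import get_obs, capture, sign_off, trace
def ray(c,uv):
    d=np.array([c["k1"],0,0,0,0],float)
    p=cv2.undistortPoints(np.array(uv,float).reshape(-1,1,2),np.array(c["K"]),d).reshape(-1,2)
    R=np.array(c["R"]);t=np.array(c["t"])
    return -R.T@t, np.c_[p,np.ones(len(p))]@R
def onz(c,uv,z):
    o,d=ray(c,uv); return o+d*((z-o[2])/d[:,2])[:,None]
def proj(c,X):
    R=np.array(c["R"]);t=np.array(c["t"])
    return cv2.projectPoints(np.array(X,float).reshape(-1,1,3),cv2.Rodrigues(R)[0],t,np.array(c["K"]),np.array([c["k1"],0,0,0,0],float))[0].reshape(-1,2)
def mask(c,l):
    r=trace(c,l)
    return (r[0]["pixels"],r[0]["confidence"],r[0]["rect"]) if r else (None,0,None)
E
python3 - <<'E'
from h import *
o=get_obs();print({k:np.round(v,3).tolist() for k,v in o.items()})
P=[]
for n in["scene","top"]:
    c=capture(n);P.append(c["frame"])
    print(n,np.round(-np.array(c["R"]).T@np.array(c["t"]),3),c["k1"])
    cv2.imwrite(f"pics/{n}0.png",c["frame"])
    for l in["spark_plug","carrier","tester","gear","oil_filter","bearing","pliers","contact_block"]:
        m,cf,r=mask(c,l)
        if m is None: print(l,None);continue
        ys,xs=np.nonzero(m); 
        print(l,round(cf,2),np.round(r),xs.size,np.round(onz(c,[[xs.mean(),ys.mean()]],.01)[0],3),np.round(cv2.minAreaRect(np.c_[xs,ys].astype(np.float32)),1) if 0 else cv2.minAreaRect(np.c_[xs,ys].astype(np.float32)))
E
```

```text
{'t': 0.0, 'joint_positions': [1.135, 0.264, -0.049, 1.259, -0.0, 1.415], 'dq': [-0.0, 0.0, 0.001, -0.0, 0.0, -0.001], 'tau': [-0.005, -63.762, 38.456, 0.014, -0.0, 0.0], 'tcp_pos': [0.145, 0.504, 0.231], 'tool_rot': [0.14, 0.99, -0.001, -0.0], 'ft_force': [-0.305, 0.802, -0.163], 'moment': [-0.018, 0.037, -0.006], 'gripper_force': 0.0, 'finger_gap': 0.085}
scene [-0.074 -0.644  0.574] 0.027357624859220536
spark_plug None
carrier 0.63 [197. 194. 230. 208.] 342 [0.489 0.347 0.01 ] ((210.8258056640625, 201.31222534179688), (16.48048210144043, 33.633636474609375), 70.34617614746094)
tester 0.56 [281. 236. 359. 311.] 4064 [ 0.515 -0.132  0.01 ] ((323.7386169433594, 265.6264953613281), (85.08685302734375, 66.56649780273438), 19.179006576538086)
gear 0.49 [192. 178. 214. 188.] 211 [0.531 0.507 0.01 ] ((201.0, 183.0), (12.0, 20.0), 90.0)
oil_filter 0.48 [255. 236. 265. 238.] 65 [0.492 0.08  0.01 ] ((261.5, 236.5), (5.0, 15.0), 90.0)
bearing 0.56 [279. 219. 294. 228.] 191 [0.595 0.094 0.01 ] ((287.0, 224.0), (12.0, 16.0), 90.0)
pliers 0.62 [149. 179. 175. 197.] 201 [0.405 0.536 0.01 ] ((165.
[... 322 characters left out ...]
68  0.01 ] ((334.119873046875, 210.263671875), (24.248851776123047, 51.642608642578125), 65.55604553222656)
gear 0.75 [146. 185. 169. 208.] 314 [0.53  0.512 0.01 ] ((155.5, 195.5), (19.0, 19.0), 90.0)
oil_filter 0.63 [284. 162. 308. 184.] 409 [ 0.62 -0.02  0.01] ((294.0, 175.0), (19.677396774291992, 24.149532318115234), 26.56505012512207)
bearing 0.46 [258. 171. 274. 190.] 111 [0.599 0.096 0.01 ] ((264.0, 179.5), (13.0, 12.0), 90.0)
pliers 0.56 [118. 220. 169. 239.] 345 [0.409 0.56  0.01 ] ((143.0, 227.5), (48.0, 15.0), 0.0)
contact_block 0.74 [309. 192. 360. 225.] 824 [ 0.486 -0.171  0.01 ] ((333.8150329589844, 209.49313354492188), (17.628005981445312, 49.57359313964844), 65.55604553222656)
```

View pics/top0.png

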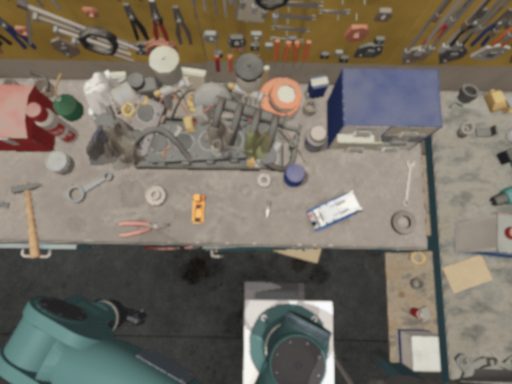

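View pics/scene0.png

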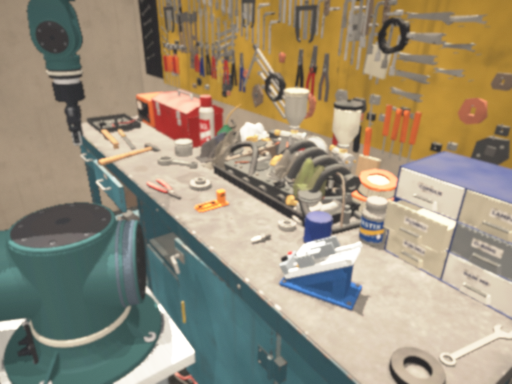

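Top view: carrier at about (198,208), plug at about (267,211) and tester at about (334,210). Its high end seems to be towards the right. The scene view agrees: plug (260,238), carrier (212,201), tester (322,270). I'll move nearer for the wrist camera.

Request:
{"fn": "step_arm", "kwargs": {
  "plan": [
    [8.5,[-3.5,-1.3,0],0],
    [8.5,[-7,-2.6,0],0],
    [8.5,[-10.5,-4,0],0],
    [8.5,[-14,-5.2,0],0],
    [8.5,[-17.5,-6.5,0],0],
    [8.5,[-21,-7.8,0],0],
    [8.5,[-24.5,-9.2,0],0],
    [8.5,[-28,-10.5,0],0],
    [8.5,[-31,-12,0],0],
    [8.5,[-31,-12,0],0]
  ]
}}

```text
t: 1.73
tcp_pos: [0.4138, 0.3001, 0.231]
tool_rot: [0.142, 0.99, -0.0, 0.001]
ft_force: [-0.1, -0.1, 0.2]
finger_gap: 0.085
gripper_force: 0.0
```

```bash
cat >> h.py <<'E'
def state():
    o=get_obs();R=Ro.from_quat(o["tool_rot"]).as_matrix()
    return o,np.array(o["tcp_pos"]),R
def show(labels,name,z=.01,save=True):
    c=capture(name)
    for l in labels:
        m,cf,r=mask(c,l)
        if m is None: print(l,None);continue
        ys,xs=np.nonzero(m); print(l,round(cf,2),np.round(r),np.round(onz(c,[[xs.mean(),ys.mean()]],z)[0],3))
    return c
E
python3 - <<'E'
from h import *
o,p,R=state();print(o["t"],p.round(4),R.round(3).tolist())
c=show(["carrier","spark_plug","tester","gear"],"wrist")
print(c["K"],np.round(-np.array(c["R"]).T@np.array(c["t"]),3),np.round(c["R"],2).tolist())
cv2.imwrite("pics/w1.png",c["frame"])
E
```

```text
1.7333 [0.4138 0.3001 0.231 ] [[-0.96, 0.281, 0.001], [0.281, 0.96, -0.001], [-0.001, -0.001, -1.0]]
carrier 0.61 [285. 150. 339. 253.] [0.482 0.346 0.01 ]
spark_plug 0.83 [ 89. 240. 108. 288.] [0.487 0.081 0.01 ]
tester None
gear 0.93 [426. 166. 501. 237.] [0.528 0.51  0.01 ]
[[341.78509681   0.         257.8954102 ]
 [  0.         341.78509681 189.55709863]
 [  0.           0.           1.        ]] [0.339 0.323 0.373] [[0.28, 0.96, -0.0], [0.91, -0.27, 0.31], [0.29, -0.09, -0.95]]
```

View pics/w1.png

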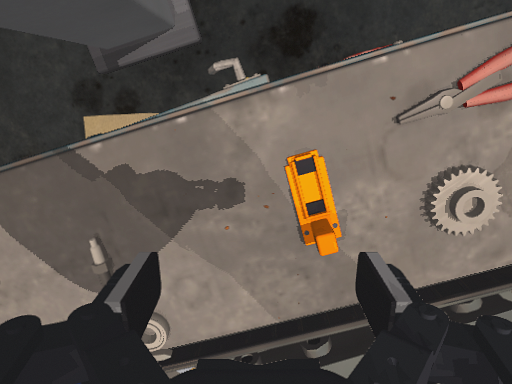

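The wrist view shows the carrier at (312,200), with its nose towards the robot (image top) and the grip block at (325,240). The plug is at (98,255), white end up, and partly hidden by the finger. Next I'll fit the carrier's silhouette and go over to the plug.

Request:
{"fn": "step_arm", "kwargs": {
  "plan": [
    [8.5,[-0.6,-3.6,0],0],
    [8.5,[-1.2,-7.2,0],0],
    [8.5,[-1.8,-10.8,0],0],
    [8.5,[-2.7,-14.4,0],0],
    [8.5,[-3.6,-18,0],0],
    [8.5,[-4.5,-19.5,2],0],
    [8.5,[-5.5,-19.5,4],0],
    [8.5,[-5.5,-19.5,4],0]
  ]
}}

```text
t: 2.65
tcp_pos: [0.4083, 0.1003, 0.1891]
tool_rot: [0.14, 0.99, -0.0, -0.001]
ft_force: [-1.6, -0.8, -0.7]
finger_gap: 0.0849
gripper_force: 0.0
```

```bash
cat >> h.py <<'E'
from scipy.optimize import minimize
def box(x0,x1,y0,y1,z0,z1): return np.array([[x,y,z] for x in(x0,x1) for y in(y0,y1) for z in(z0,z1)])/1000
def cyl(y0,y1,r,zc):
    a=np.linspace(0,2*np.pi,17); return np.array([[r*np.cos(t),y,zc+r*np.sin(t)] for y in(y0,y1) for t in a])/1000
CAR=[box(-46,55,-22,22,0,6),box(-55,-46,-17,17,0,6),box(-55,20,-14,14,6,13),box(-55,-51,-14,14,6,16),box(25,50,-10.5,10.5,6,48)]
PLUG=[cyl(-31,-1,6,10.5),cyl(10,31,7,10.5),box(-9,9,-1,10,0,21)]
def render(c,parts,T,t):
    im=np.zeros((384*4,512*4),np.uint8)
    for b in parts:
        q=proj(c,b@T.T+t)*4+1.5
        cv2.fillConvexPoly(im,cv2.convexHull(q.astype(np.float32)).astype(np.int32),255)
    return cv2.resize(im,(512,384),interpolation=cv2.INTER_AREA)/255.
def fit(c,m,parts,g,z=0.,roi=None):
    m=m.astype(float); w=np.ones_like(m) if roi is None else roi
    def f(v):
        r=render(c,parts,Ro.from_euler("z",v[2]).as_matrix(),np.array([v[0],v[1],z])); return (np.abs(r-m)*w).sum()/m.sum()
    best=None
    for k in range(2):
        g0=g if best is None else best.x
        s=np.vstack([g0,g0+[.008,0,0],g0+[0,.008,0],g0+[0,0,.15]])
        best=minimize(f,g0,method="Nelder-Mead",options=dict(initial_simplex=s,xatol=1e-4,fatol=1e-5))
    return best.x,best.fun
E
python3 - <<'E'
from h import *
o,p,R=state();print(o["t"],p.round(4))
c=capture("wrist");cv2.imwrite("pics/w2.png",c["frame"])
for l,P,g in(("carrier",CAR,[.483,.347,.1]),("spark_plug",PLUG,[.487,.081,-1.57]),):
    m,cf,r=mask(c,l)
    if m is None: print(l,"none");continue
    # plug: white end toward robot => own -y points -x  => yaw -90
    v,e=fit(c,m,P,np.array(g)); print(l,round(cf,2),r,v.round(4),np.degrees(v[2]).round(1),round(e,3))
for l in["tester","contact_block","oil_filter","bearing"]: 
    m,cf,r=mask(c,l); print(l,cf,r)
E
```

```text
2.65 [0.4083 0.1003 0.1891]
carrier 0.7 [489.4, 110.4, 512.0, 220.5] [ 0.4812  0.3468 -0.0108] -0.6 0.037
spark_plug 0.74 [251.3, 214.0, 268.8, 272.8] [ 0.4853  0.0808 -1.7077] -97.8 0.2
tester 0.79 [0.6, 217.9, 125.3, 324.5]
contact_block 0.61 [25.2, 265.9, 75.2, 310.1]
oil_filter 0.9 [172.5, 320.9, 241.7, 376.8]
bearing 0.69 [281.0, 298.1, 323.7, 344.9]
```

View pics/w2.png

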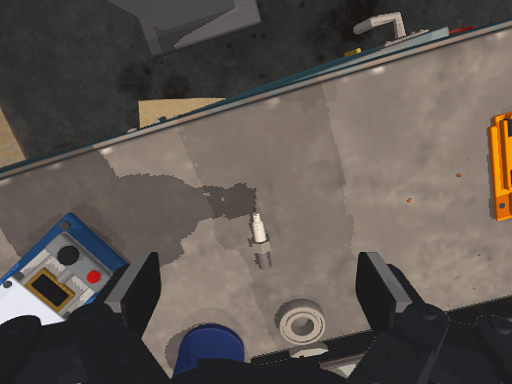

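The plug shows clearly here: white tip at (257,215), dark end at (265,269). The tester's high end is towards the lower left. I'll check the plug's axis from its end pixels and work out the move.

Run:
```python
from h import *
o,p,R=state()
c=capture("wrist")
m,cf,r=mask(c,"spark_plug");ys,xs=np.nonzero(m);print(xs.size,np.bincount(ys)[ys.min():])
w=onz(c,np.c_[xs,ys],.0105)[:,:2];mu=w.mean(0);u,s,vt=np.linalg.svd(w-mu,full_matrices=False);d=vt[0]*np.sign(vt[0][0])
q=(w-mu)@d;print("axis",d,np.degrees(np.arctan2(d[1],d[0])),"ends",mu+d*q.min(),mu+d*q.max(),np.ptp(q))
e=onz(c,[[257,214],[265,270]],.0105);print(e)
for z in[0,.0105]:print(fit(c,m,PLUG,np.array([.485,.081,-1.65])))
print(mask(capture("wrist"),"plug_white_end")[2])
big=cv2.resize(c["frame"][200:290,210:320],None,fx=6,fy=6,interpolation=cv2.INTER_CUBIC)
v=fit(c,m,PLUG,np.array([.485,.081,-1.65]))[0]
T=Ro.from_euler("z",v[2]).as_matrix();
for b in PLUG:
    h=cv2.convexHull(proj(c,b@T.T+[v[0],v[1],0]).astype(np.float32)); cv2.polylines(big,[((h-[210,200]+.5)*6).astype(np.int32)],True,(0,0,255),1)
cv2.imwrite("pics/w3.png",big)
```

```text
715 [ 5  7  7  7  7  7  8  8  9 10 11 11 11 11 11 11 11 11 12 12 11 11 12 12
 15 15 16 18 18 18 18 18 18 19 19 18 18 18 17 15 14 13 13 13 13 12 12 13
 12 12 12 12 12 12 12 10  7]
axis [ 0.9932304  -0.11616097] -6.6705923693422005 ends [0.45350205 0.08408439] [0.51872111 0.07645684] 0.06566357601923688
[[0.4589463  0.08655061 0.0105    ]
 [0.52363003 0.07688345 0.0105    ]]
(array([ 0.48619892,  0.08037112, -1.69156983]), np.float64(0.1675305087069793))
(array([ 0.48619892,  0.08037112, -1.69156983]), np.float64(0.1675305087069793))
[252.4, 211.7, 273.1, 268.1]
```

View pics/w3.png

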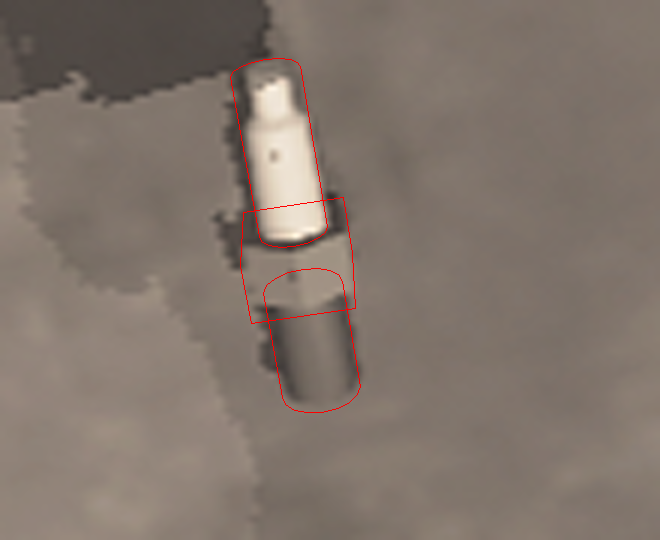

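Request:
{"fn": "step_arm", "kwargs": {
  "plan": [
    [8.5,[-2.5,0.1,2],-5],
    [8.5,[-5,0.2,4],-9],
    [8.5,[-7.5,0.3,7],-9],
    [8.5,[-8.5,0.4,10],-9],
    [8.5,[-8.5,0.4,13],-9],
    [8.5,[-8.5,0.4,15],-9],
    [8.5,[-8.5,0.4,16.5],-9],
    [8.5,[-8.5,0.4,17.5],-9],
    [8.5,[-8.5,0.4,17.95],-9],
    [8.5,[-8.5,0.4,17.95],-9]
  ]
}}

```text
t: 4.03
tcp_pos: [0.4912, 0.0809, 0.0111]
tool_rot: [0.062, 0.998, -0.0, -0.001]
ft_force: [-0.2, -0.4, 0.3]
finger_gap: 0.0847
gripper_force: 0.0
```

Request:
{"fn": "step_arm", "kwargs": {
  "plan": [
    [5,[0,0,0],0],
    [3,[0,0,0],0],
    [1.0,[0,0,0],0],
    [1.0,[0,0,0],0],
    [1.0,[0,0,0],0],
    [1.0,[0,0,0],0],
    [1.0,[0,0,0],0],
    [1.0,[0,0,0],0]
  ],
  "squeeze": 30
}}

```text
t: 4.7
tcp_pos: [0.4919, 0.0809, 0.0122]
tool_rot: [0.062, 0.998, 0.0, 0.0]
ft_force: [-0.6, 0.5, 5.7]
finger_gap: 0.0165
gripper_force: 29.8
```

Gap of 16.5 mm means the pads hold the sloped upper faces of the hexagon. I'll regrip a few millimetres lower.

Request:
{"fn": "step_arm", "kwargs": {
  "plan": [
    [3.5,[0,0,0],0],
    [3.5,[0,0,0],0],
    [3.5,[0,0,0.2],0],
    [3.5,[0,0,0.4],0],
    [3.5,[0,0,0.4],0],
    [1.0,[0,0,0.4],0],
    [1.0,[0,0,0.4],0],
    [1.0,[0,0,0.4],0],
    [1.0,[0,0,0.4],0],
    [1.0,[0,0,0.4],0]
  ],
  "squeeze": 30
}}

```text
t: 5.53
tcp_pos: [0.4917, 0.0809, 0.0078]
tool_rot: [0.062, 0.998, -0.0, -0.0]
ft_force: [-0.8, -0.1, -0.2]
finger_gap: 0.017
gripper_force: 29.9
```

Run:
```python
from h import *
o,p,R=state();print(o["t"],p.round(4),o["finger_gap"],np.round(o["ft_force"],1))
```

```text
5.5333 [0.4917 0.0809 0.0078] 0.017032239714593823 [-0.8 -0.1 -0.2]
```

Request:
{"fn": "step_arm", "kwargs": {
  "plan": [
    [1,[0,0,-1],0],
    [1,[0,0,-3],0],
    [1,[0,0,-6],0],
    [1,[2,3,-8],-3],
    [1,[4,6.5,-10],-6],
    [1,[6,10,-11.5],-6],
    [1,[8,13,-13],-6],
    [1,[10,16,-14.5],-6],
    [1,[12,19,-16],-6],
    [1,[12,22,-16],-6]
  ]
}}

```text
t: 6.37
tcp_pos: [0.3973, 0.3161, 0.1707]
tool_rot: [0.009, 1.0, 0.001, 0.001]
ft_force: [2.1, -0.5, 0.1]
finger_gap: 0.017
gripper_force: 29.9
```

Request:
{"fn": "step_arm", "kwargs": {
  "plan": [
    [1,[0,1.5,0],0],
    [1,[0,1.5,0],0],
    [1,[0,1.5,0],0]
  ]
}}

```text
t: 6.62
tcp_pos: [0.3997, 0.3295, 0.1675]
tool_rot: [0.009, 1.0, -0.0, -0.0]
ft_force: [0.9, 0.1, -0.2]
finger_gap: 0.0176
gripper_force: 29.9
```

Run:
```python
from h import *
o,p,R=state();print(o["t"],p.round(4),R.round(3).tolist(),o["finger_gap"])
c=capture("wrist")
m,cf,r=mask(c,"carrier")
v,e=fit(c,m,CAR,np.array([.4812,.3468,0.])); print(cf,r,v.round(4),e)
f=c["frame"].copy();T=Ro.from_euler("z",v[2]).as_matrix()
for b in CAR:
    h=cv2.convexHull(proj(c,b@T.T+[v[0],v[1],0]).astype(np.float32)); cv2.polylines(f,[h.astype(np.int32)],True,(255,0,0),1)
cv2.imwrite("pics/w4.png",f)
m,cf,r=mask(c,"spark_plug");print(cf,r)
```

```text
6.6167 [0.3997 0.3295 0.1675] [[-1.0, 0.017, -0.0], [0.017, 1.0, -0.0], [0.0, -0.0, -1.0]] 0.01762517718123311
0.81 [266.0, 195.2, 300.5, 316.8] [ 0.4812  0.3469 -0.0027] 2.2653966564001164
0.86 [237.5, 177.3, 274.8, 312.7]
```

View pics/w4.png

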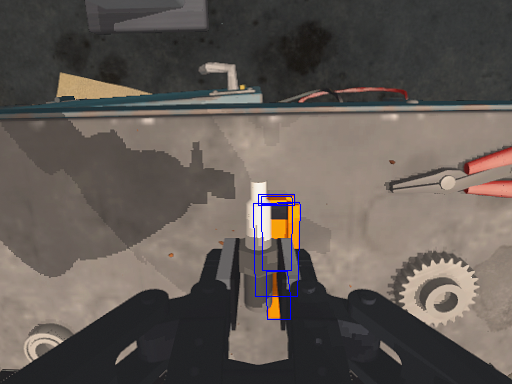

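The plug is held straight in the gripper (white tip at (258,185)) and hides the carrier's left side. I'll step sideways to measure both.

Request:
{"fn": "step_arm", "kwargs": {
  "plan": [
    [1,[0,-3.5,0],0],
    [1,[0,-6,0],0],
    [1,[0,-6,0],0],
    [1,[0,-6,0],0]
  ]
}}

```text
t: 7.1
tcp_pos: [0.399, 0.2676, 0.168]
tool_rot: [0.011, 1.0, 0.0, 0.0]
ft_force: [0.9, -0.9, 0.0]
finger_gap: 0.0171
gripper_force: 29.9
```

Run:
```python
from h import *
o,p,R=state();print(o["t"],p.round(4),o["finger_gap"])
for k in range(2):
    c=capture("wrist")
    m,cf,r=mask(c,"carrier")
    roi=np.ones((384,512)); 
    mp,cp,rp=mask(c,"spark_plug")
    v,e=fit(c,m,CAR,np.array([.4812,.3468,0.])); print("car",round(cf,2),r,v.round(4),round(e,3))
    roi[250:]=0
    w,e=fit(c,mp*(roi>0),PLUG,np.array([p[0]-.0045,p[1],-1.57]),z=p[2]-.0078,roi=roi); print("plug",round(cp,2),rp,w.round(4),round(e,3))
```

```text
7.1 [0.399  0.2676 0.168 ] 0.017113960844752134
car 0.93 [312.1, 190.8, 365.6, 296.4] [ 0.4802  0.3459 -0.0018] 0.205
plug 0.63 [239.2, 177.5, 275.5, 315.3] [ 0.3954  0.2682 -1.5765] 0.197
car 0.94 [311.5, 191.3, 363.2, 298.0] [0.4811 0.3461 0.0018] 0.212
plug 0.64 [238.6, 181.9, 274.9, 312.4] [ 0.3955  0.2702 -1.5629] 0.182
```

Request:
{"fn": "step_arm", "kwargs": {
  "plan": [
    [1,[-1,3.5,0],0],
    [1,[-3,6.5,0],0],
    [1,[-6,8,1],0],
    [1,[-6.7,8,4],0],
    [1,[-6.7,8,7],0],
    [1,[-6.7,8,10],0],
    [1,[-6.7,8,11.8],0],
    [1,[-6.7,8,12.3],0],
    [1,[-6.7,8,12.3],0]
  ]
}}

```text
t: 8.15
tcp_pos: [0.4667, 0.3477, 0.0437]
tool_rot: [0.009, 1.0, -0.001, -0.001]
ft_force: [-0.1, 0.1, -0.2]
finger_gap: 0.0171
gripper_force: 29.9
```

Run:
```python
from h import *
o,p,R=state();print(o["t"],p.round(4),o["finger_gap"],R.round(3).tolist())
c=capture("wrist")
f=c["frame"].copy()
cv2.imwrite("pics/w5.png",cv2.resize(f[150:384,150:400],None,fx=3,fy=2.56))
np.savez("w5.npz",**{k:np.array(c[k]) for k in("K","k1","R","t","frame")})
```

```text
8.15 [0.4667 0.3477 0.0437] 0.017145939926994647 [[-1.0, 0.019, -0.002], [0.019, 1.0, -0.001], [0.002, -0.001, -1.0]]
```

View pics/w5.png

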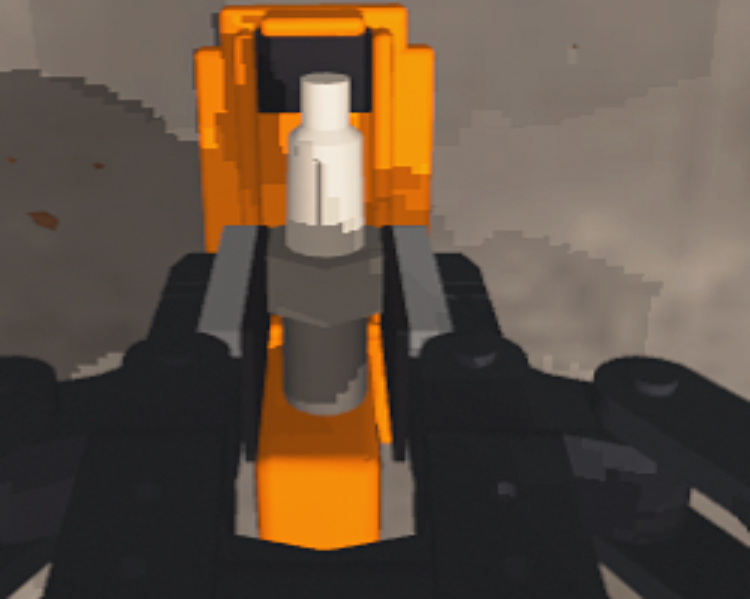

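Plug and carrier line up, except that the pocket's centre (col ≈315) sits about 1.5 mm left of the plug's (col ≈325). I'll check the fore-aft offset by ray.

Run:
```python
from h import *
c=np.load("w5.npz")
f=lambda u,v:[150+u/3-.3,150+v/2.56-.3]
print("nosewall inner edge top",onz(c,[f(315,33)],.016))
print("nose outer bottom-ish",onz(c,[f(312,8)],.016), "base shoulder x=-46 z6", onz(c,[f(197,48),f(433,47)],.006))
print("saddle rear edge z.0095",onz(c,[f(258,111),f(372,111)],.0095))
print("tip top",onz(c,[f(325,74)],.0464+.004))
print("tip center",onz(c,[f(325,80)],.0464))
print("hex rear-top edges",onz(c,[f(325,325)],.0437-.0078+.021))
```

```text
nosewall inner edge top [[0.42895103 0.34727077 0.016     ]]
nose outer bottom-ish [[0.4239033  0.34687518 0.016     ]] base shoulder x=-46 z6 [[0.43413019 0.3257394  0.006     ]
 [0.43468585 0.36831902 0.006     ]]
saddle rear edge z.0095 [[0.44720202 0.33648651 0.0095    ]
 [0.44757202 0.35711092 0.0095    ]]
tip top [[0.42772312 0.34905623 0.0504    ]]
tip center [[0.42988552 0.34900815 0.0464    ]]
hex rear-top edges [[0.46976839 0.34828724 0.0569    ]]
```

Request:
{"fn": "step_arm", "kwargs": {
  "plan": [
    [1,[-0.28,-0.16,0],0],
    [1,[-0.28,-0.16,0],0],
    [1,[-0.28,-0.16,1],0],
    [1,[-0.28,-0.16,2],0],
    [1,[-0.28,-0.16,2.5],0],
    [1,[-0.28,-0.16,2.8],0],
    [1,[-0.28,-0.16,2.8],0],
    [1,[-0.28,-0.16,2.8],0]
  ]
}}

```text
t: 8.87
tcp_pos: [0.4701, 0.3461, 0.0166]
tool_rot: [0.009, 1.0, -0.0, -0.0]
ft_force: [0.7, 0.2, -0.2]
finger_gap: 0.0171
gripper_force: 30.0
```

Request:
{"fn": "step_arm", "kwargs": {
  "plan": [
    [1,[0,0,0.1],0],
    [1,[0,0,0.2],0],
    [1,[0,0,0.25],0],
    [1,[0,0,0.25],0]
  ]
}}

```text
t: 9.2
tcp_pos: [0.4702, 0.3461, 0.0143]
tool_rot: [0.009, 1.0, 0.0, 0.0]
ft_force: [-0.1, -0.6, -0.7]
finger_gap: 0.017
gripper_force: 30.0
```

Request:
{"fn": "step_arm", "kwargs": {
  "plan": [
    [3,[0,0,0],0],
    [4,[0,0,0],0],
    [5,[0,0,0],0],
    [5,[0,0,-1],0],
    [5,[0,0,-4],0],
    [5,[2,0,-7],0],
    [6,[5,0,-9],0],
    [8,[7,0,-10],0],
    [8.5,[7,0,-10],0],
    [8.5,[7,0,-10],0]
  ]
}}

```text
t: 10.03
tcp_pos: [0.4, 0.3478, 0.1157]
tool_rot: [0.009, 1.0, 0.001, 0.001]
ft_force: [-0.0, 0.1, -0.1]
finger_gap: 0.0851
gripper_force: 0.0
```

Run:
```python
from h import *
o,p,R=state();print(o["t"],p.round(4))
c=capture("wrist")
m,cf,r=mask(c,"carrier");mp,cp,rp=mask(c,"spark_plug")
v,e=fit(c,(m|mp),CAR+[PLUG[0][:,[1,0,2]]+[-.0175,0,.006]],np.array([.4812,.3468,0.])); print(cf,r,v.round(4),e,cp,rp)
w,e=fit(c,mp,PLUG,np.array([v[0]-.0175,v[1],-1.57]),z=.006);print(w.round(4),e)
y0,x0=int(r[1])-15,int(r[0])-25
cv2.imwrite("pics/w6.png",cv2.resize(c["frame"][y0:y0+150,x0:x0+110],None,fx=4,fy=4,interpolation=cv2.INTER_CUBIC))
np.savez("w6.npz",**{k:np.array(c[k]) for k in("K","k1","R","t","frame")})
```

```text
10.0333 [0.4    0.3478 0.1157]
0.87 [227.6, 211.8, 283.5, 359.6] [ 0.4816  0.3462 -0.0048] 0.06376380437232365 0.94 [248.2, 230.2, 268.4, 304.5]
[ 0.4655  0.3465 -1.5889] 0.22333988076777286
```

View pics/w6.png

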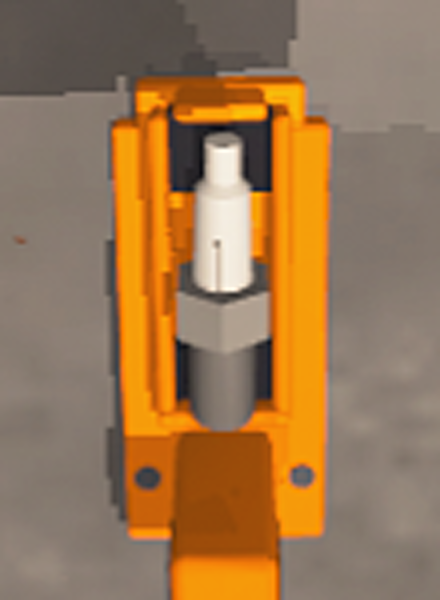

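The plug lies in the pocket, white end to the nose, between the side walls. Next I'll grip the block lightly near its top. Since the tool can't tilt, the carrier has to pivot in the pads.

Request:
{"fn": "step_arm", "kwargs": {
  "plan": [
    [8.5,[-4,0,0],0],
    [8,[-8,0,0],0],
    [7,[-11.5,0,0],0],
    [6,[-12.4,0,1],0],
    [6,[-12.4,0,4],0],
    [6,[-12.4,0,7],0],
    [6,[-12.4,0,8.8],0],
    [6,[-12.4,0,9.05],0],
    [6,[-12.4,0,9.05],0],
    [4,[-12.4,0,9.05],0]
  ],
  "squeeze": 20
}}

```text
t: 11.02
tcp_pos: [0.5248, 0.3452, 0.0245]
tool_rot: [0.01, 1.0, 0.0, 0.0]
ft_force: [-0.5, 0.1, 0.7]
finger_gap: 0.0492
gripper_force: 0.0
```

Request:
{"fn": "step_arm", "kwargs": {
  "plan": [
    [2.5,[0,0,0],0],
    [2.3,[0,0,0],0],
    [2.1,[0,0,0],0],
    [2.1,[0,0,0],0],
    [2.1,[0,0,0],0]
  ]
}}

```text
t: 11.43
tcp_pos: [0.5247, 0.3454, 0.0245]
tool_rot: [0.009, 1.0, 0.0, 0.001]
ft_force: [1.2, 1.7, 2.8]
finger_gap: 0.0208
gripper_force: 2.4
```

Request:
{"fn": "step_arm", "kwargs": {
  "plan": [
    [2.08,[0,0,0],0],
    [2.08,[0.15,0,-0.35],0],
    [2.08,[0.3,0,-0.65],0],
    [2.08,[0.45,0,-1.0],0],
    [2.08,[0.6,0,-1.3],0],
    [2.08,[0.8,0,-1.6],0],
    [2.08,[1.0,0,-1.9],0],
    [2.08,[1.2,0,-2.2],0],
    [2.08,[1.4,0,-2.5],0],
    [2.08,[1.4,0,-2.5],0]
  ]
}}

```text
t: 12.27
tcp_pos: [0.5099, 0.3455, 0.0494]
tool_rot: [0.009, 1.0, 0.0, 0.0]
ft_force: [0.0, -0.5, -1.5]
finger_gap: 0.0206
gripper_force: 4.7
```

```bash
cat >> h.py <<'E'
CARP=CAR+[PLUG[0][:,[1,0,2]]+[-.0195,0,.006],PLUG[1][:,[1,0,2]]+[-.0195,0,.006]]
def pose(v,yaw):  # v: pitch(nose down +), carrier origin x,y,z
    return Ro.from_euler("z",yaw).as_matrix()@Ro.from_euler("y",v[0]).as_matrix().T.T
def fitp(c,m,yaw,p,piv,th0,roi):
    def TT(v):
        T=Ro.from_euler("z",yaw).as_matrix()@Ro.from_euler("y",-v[0]).as_matrix()
        # nose down for nose at -x : rotate about -y
        pw=p+np.array([np.cos(yaw)*v[1]-np.sin(yaw)*v[2],np.sin(yaw)*v[1]+np.cos(yaw)*v[2],0.0125])
        return T,pw-T@piv
    def f(v):
        T,t=TT(v); return (np.abs(render(c,CARP,T,t)-m)*roi).sum()/(m*roi).sum()
    b=min((minimize(f,[t0,0,0],method="Nelder-Mead",options=dict(initial_simplex=[[t0,0,0],[t0+.15,0,0],[t0,.006,0],[t0,0,.006]],xatol=1e-4)) for t0 in th0),key=lambda r:r.fun)
    return b.x,b.fun,TT(b.x)
E
python3 - <<'E'
from h import *
o,p,R=state();print(o["t"],p.round(4),o["finger_gap"],o["gripper_force"],np.round(o["ft_force"],1),np.round(o["moment"],2))
# check sign: nose(-55,0,0) z after Ry(-a)
print((Ro.from_euler("y",-.3).as_matrix()@[-.055,0,0])[2],(Ro.from_euler("y",.3).as_matrix()@[-.055,0,0])[2])
c=capture("wrist")
m,cf,r=mask(c,"carrier");mp,cp,rp=mask(c,"spark_plug");print(cf,r,cp,rp)
np.savez("w7.npz",m=m,mp=mp,**{k:np.array(c[k]) for k in("K","k1","R","t","frame")})
cv2.imwrite("pics/w7.png",c["frame"])
E
```

```text
12.2667 [0.5099 0.3455 0.0494] 0.020583889133482632 4.701998680830002 [ 0.  -0.5 -1.5] [ 0.07  0.07 -0.06]
-0.016253611366373676 0.016253611366373676
0.61 [213.0, 53.2, 299.9, 288.9] 0.85 [238.5, 68.7, 276.4, 201.0]
```

View pics/w7.png

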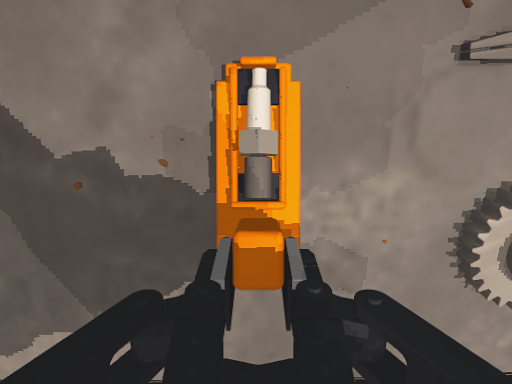

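The carrier is held with the plug still in it (nose at (258,60), block at (258,255)). I'll fit its pitch.

```bash
cat > pit.py <<'E'
from h import *
import sys
def run(c,m,p,yaw,th0=(0.1,.3,.55),piv=np.array([.041,0,.037])):
    roi=np.ones((384,512)); roi[235:]=0
    x,e,(T,t)=fitp(c,m.astype(float),yaw,p,piv,th0,roi)
    nose=T@[-.055,0,0]+t
    print("pitch",np.degrees(x[0]).round(1),"piv dx,dy",x[1:].round(4),"err",round(e,3),"nose",nose.round(4),"rear",(T@[.055,0,0]+t).round(4),"block top",(T@[.0375,0,.048]+t).round(4))
    return T,t
if __name__=="__main__":
    o,p,R=state(); c=capture("wrist"); m=mask(c,"carrier")[0]|mask(c,"spark_plug")[0]
    yaw=np.arctan2(-R[1,0],-R[0,0]);print(o["t"],p.round(4),"yaw",np.degrees(yaw).round(2),o["gripper_force"],np.round(o["ft_force"],1)); run(c,m,p,yaw)
E
python3 - <<'E'
from pit import *
d=np.load("w7.npz"); run(d,d["m"]|d["mp"],np.array([.5099,.3455,.0494]),-.01)
E
```

```text
pitch 19.5 piv dx,dy [-0.0053  0.0007] err 0.024 nose [ 0.4264  0.3471 -0.005 ] rear [0.5301 0.346  0.0317] block top [0.4976 0.3463 0.0711]
```

The carrier pivots with its nose on the bench, pitch now about 17–19°. I'll continue the arc to 32° and then clamp.

Request:
{"fn": "step_arm", "kwargs": {
  "plan": [
    [2.08,[0.35,0,-0.4],0],
    [2.08,[0.7,0,-0.8],0],
    [2.08,[1.05,0,-1.15],0],
    [2.08,[1.4,0,-1.5],0],
    [2.08,[1.7,0,-1.8],0],
    [2.08,[2.0,0,-2.05],0],
    [2.08,[2.0,0,-2.05],0],
    [2.08,[2.0,0,-2.05],0]
  ]
}}

```text
t: 13.08
tcp_pos: [0.4901, 0.3458, 0.0695]
tool_rot: [0.009, 1.0, 0.0, 0.0]
ft_force: [-0.7, 1.5, -0.7]
finger_gap: 0.0214
gripper_force: 4.6
```

```bash
python3 pit.py
```

```text
13.0833 [0.4901 0.3458 0.0695] yaw -1.08 4.565324708819389 [-0.7  1.5 -0.7]
pitch 31.8 piv dx,dy [-0.0035  0.0002] err 0.041 nose [ 4.245e-01  3.473e-01 -1.000e-04] rear [0.518  0.3455 0.0579] block top [0.4778 0.3463 0.0895]
```

Pitch is 31.8° with the nose still on the bench. Now clamping firmly, lifting and carrying towards the tester.

Request:
{"fn": "step_arm", "kwargs": {
  "plan": [
    [1.5,[0,0,0],0],
    [1,[0,0,0],0],
    [1,[0,0,0],0],
    [1,[0,0,0],0],
    [1,[0,0,-1],0],
    [1,[0,0,-3],0],
    [1,[0,0,-6],0],
    [1,[0,-2,-9],0],
    [1,[1,-5,-12],0],
    [1,[2,-8,-14],0]
  ],
  "squeeze": 50
}}

```text
t: 14.07
tcp_pos: [0.4687, 0.2658, 0.2118]
tool_rot: [0.009, 1.0, 0.0, 0.001]
ft_force: [1.3, -0.9, -2.9]
finger_gap: 0.0197
gripper_force: 49.4
```

Request:
{"fn": "step_arm", "kwargs": {
  "plan": [
    [1,[0,-3.5,-0.5],0],
    [1,[1,-7,-1],0],
    [1,[2,-10.5,-1.5],0],
    [1,[3,-14,-2],0],
    [1,[4,-17.5,-2],0],
    [1,[4,-21,-2],0],
    [1,[4,-24.5,-2],0],
    [1,[4,-27,-2],0],
    [1,[4,-29,-2],0],
    [1,[4,-29,-2],0]
  ]
}}

```text
t: 14.9
tcp_pos: [0.423, -0.0259, 0.2299]
tool_rot: [0.011, 1.0, -0.0, 0.0]
ft_force: [-0.6, 1.5, -1.8]
finger_gap: 0.0198
gripper_force: 49.5
```

Run:
```python
from pit import *
o,p,R=state(); c=capture("wrist"); m=mask(c,"carrier")[0]|mask(c,"spark_plug")[0]
yaw=np.arctan2(-R[1,0],-R[0,0]);print(o["t"],p.round(4),"yaw",np.degrees(yaw).round(2),o["finger_gap"],o["gripper_force"],np.round(o["joint_positions"],2),np.round(o["ft_force"],1)); run(c,m,p,yaw,th0=(.55,))
D={}
for l in["tester","channel","guard_end","contact_block","channel_entry"]:
    a,cf,r=mask(c,l); print(l,cf,r)
    if l=="tester":mt=a
s=capture("scene");t=capture("top")
for n,k in(("w8",c),("s8",s),("t8",t)): np.savez(n+".npz",**{q:np.array(k[q]) for q in("K","k1","R","t","frame")})
ms=mask(s,"tester");mtp=mask(t,"tester");print(ms[1:],mtp[1:])
np.savez("masks8.npz",w=mt,s=ms[0],t=mtp[0])
A=cv2.resize(c["frame"][150:384,0:260],(800//2+80,432),interpolation=cv2.INTER_CUBIC)
B=cv2.resize(s["frame"][225:320,270:370],(320,304),interpolation=cv2.INTER_CUBIC)
im=np.zeros((440,800,3),np.uint8); im[:432,:480]=A; im[:304,480:]=B; cv2.imwrite("pics/w8.png",im)
```

```text
Traceback (most recent call last):
TypeError: unsupported operand type(s) for |: 'bool' and 'NoneType'
```

```bash
cat > m8.py <<'E'
from pit import *
o,p,R=state(); c=capture("wrist"); m=np.zeros((384,512),bool)
for l in("carrier","spark_plug"):
    a,cf,r=mask(c,l);print(l,cf,r)
    if a is not None:m|=a
yaw=np.arctan2(-R[1,0],-R[0,0]);print(o["t"],p.round(4),"yaw",np.degrees(yaw).round(2),o["finger_gap"],o["gripper_force"],np.round(o["joint_positions"],2),np.round(o["ft_force"],1))
if m.any(): run(c,m,p,yaw,th0=(.55,))
mt=np.zeros((384,512),bool)
for l in["tester","guard_end","contact_block"]:
    a,cf,r=mask(c,l); print(l,cf,r)
    if l=="tester" and a is not None:mt=a
s=capture("scene");t=capture("top")
for n,k in(("w8",c),("s8",s),("t8",t)): np.savez(n+".npz",**{q:np.array(k[q]) for q in("K","k1","R","t","frame")})
ms=mask(s,"tester");mtp=mask(t,"tester");print(ms[1:],mtp[1:])
np.savez("masks8.npz",w=mt,s=ms[0] if ms[0] is not None else 0,t=mtp[0] if mtp[0] is not None else 0)
A=cv2.resize(c["frame"][150:384,0:260],(480,432),interpolation=cv2.INTER_CUBIC)
B=cv2.resize(s["frame"][225:320,270:370],(320,304),interpolation=cv2.INTER_CUBIC)
im=np.zeros((440,800,3),np.uint8); im[:432,:480]=A; im[:304,480:]=B; cv2.imwrite("pics/w8.png",im)
E
python3 m8.py
```

```text
carrier 0.65 [214.7, 84.4, 298.6, 288.6]
spark_plug 0.88 [239.3, 90.5, 272.5, 203.9]
15.05 [ 0.423  -0.0229  0.2296] yaw -1.12 0.019673724195956917 49.521764516830444 [-0.25  0.09 -0.27  1.21  0.   -0.23] [ 0.2  0.3 -2.1]
pitch 31.4 piv dx,dy [-0.0027  0.0006] err 0.055 nose [ 0.3576 -0.021   0.1605] rear [ 0.4515 -0.0229  0.2179] block top [ 0.4115 -0.0221  0.2497]
tester 0.63 [1.3, 139.9, 216.5, 317.6]
guard_end 0.97 [0.5, 152.5, 219.0, 318.2]
contact_block 0.63 [153.0, 181.1, 185.2, 220.3]
(0.77, [281.4, 233.7, 361.6, 311.0]) (0, None)
```

View pics/w8.png

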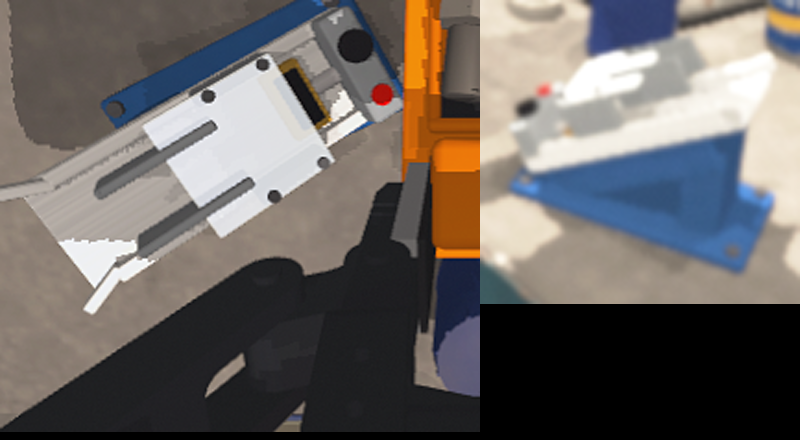

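The wrist crop shows the tester clearly. The guard plates run from (98,190) to (214,126) and from (140,247) to (252,182). The floor's high edge runs from about (25,197) to (97,289), and the pale roof's corners are (143,127), (222,237), (278,52) and (333,160). I'll fit the channel pose to these.

```bash
cat > ch.py <<'E'
from h import *
from scipy.optimize import least_squares
c=np.load("w8.npz")
px=lambda u,v:[u/1.846-.25,150+v/1.846-.25]
F=[([44,-16,46],(97,190)),([-12,-16,46],(215,125)),([44,16,46],(140,246)),([-12,16,46],(253,181)),
   ([75,0,0],(61,243))]
A=np.array([f[0] for f in F])/1000.;U=np.array([px(*f[1]) for f in F])
# roof mid end points with free z=36+t
rm=[([14,0],((143+222)/2,(127+237)/2)),([-50,0],((278+333)/2,(52+160)/2))]
def chpose(v): 
    return Ro.from_euler("z",v[2]).as_matrix()@Ro.from_euler("y",-np.radians(32)).as_matrix(),np.array([v[0],v[1],.075])
def res(v):
    T,t=chpose(v)
    B=np.vstack([A]+[[[x/1000,y/1000,(.036+v[3])]] for (x,y),_ in rm])
    P=proj(c,B@T.T+t);Q=np.vstack([U]+[[px(*q)] for _,q in rm])
    return (P-Q).ravel()
if __name__=="__main__":
    r=least_squares(res,[.483,-.168,np.radians(-62),.003],loss="soft_l1")
    print(r.x.round(4),np.degrees(r.x[2]).round(2));print(r.fun.reshape(-1,2).round(1))
    T,t=chpose(r.x);print("entry",(T@[.075,0,0]+t).round(4),"xdir",T[:,0].round(3))
E
python3 ch.py
```

```text
[ 0.4801 -0.165  -1.1262  0.0058] -64.53
[[-0.8  3.1]
 [ 0.8 -1.5]
 [ 0.2  4.7]
 [ 1.  -0.9]
 [-1.4 -0.8]
 [ 0.1  0.4]
 [-0.3 -0.2]]
entry [ 0.5074 -0.2225  0.1147] xdir [ 0.365 -0.766  0.53 ]
```

Run:
```python
from ch import *
import ch
def go(idx,name):
    def rr(v): return res(v).reshape(-1,2)[idx].ravel()
    r=least_squares(rr,[.483,-.168,np.radians(-62),.003]); T,t=chpose(r.x)
    e=T@[.075,0,0]+t
    print(name,r.x.round(4),np.degrees(r.x[2]).round(2),"entry",e.round(4),r.fun.reshape(-1,2).round(1).tolist())
    q=lambda a:((proj(c,(np.array(a)/1000.)@T.T+t)-[0,150]+.25)*1.846).round(0).tolist()
    print(" guard ends z46,18:",q([[44,-13.5,46],[44,-18.5,46],[44,-16,18],[44,13.5,46],[44,18.5,46],[44,16,18]]))
    print(" floor end y-24,24:",q([[75,-24,0],[75,24,0]])," wall top x=62:",q([[62,-24,10],[62,24,10]]), "wall top x=80",q([[80,-30,10],[80,30,10]]))
go([0,1,2,3,4,5,6],"all"); go([1,3,4,5,6],"noHi"); go([0,1,2,3],"guards"); go([4,5,6],"mid")
```

```text
all [ 0.4793 -0.1649 -1.1305  0.007 ] -64.77 entry [ 0.5064 -0.2225  0.1147] [[-0.8, 2.1], [1.0, -2.2], [0.1, 3.9], [1.0, -1.5], [-1.6, -1.8], [0.2, -0.1], [0.2, -0.6]]
 guard ends z46,18: [[99.0, 199.0], [92.0, 189.0], [99.0, 182.0], [137.0, 249.0], [144.0, 258.0], [140.0, 236.0]]
 floor end y-24,24: [[26.0, 199.0], [89.0, 279.0]]  wall top x=62: [[51.0, 187.0], [114.0, 268.0]] wall top x=80 [[3.0, 200.0], [85.0, 302.0]]
noHi [ 0.4808 -0.1651 -1.1194  0.0047] -64.14 entry [ 0.5085 -0.2223  0.1147] [[0.6, -0.8], [1.0, -0.4], [-0.9, 0.3], [0.1, 0.9], [-0.8, 0.1]]
 guard ends z46,18: [[99.0, 202.0], [92.0, 193.0], [100.0, 185.0], [137.0, 252.0], [144.0, 261.0], [141.0, 239.0]]
 floor end y-24,24: [[27.0, 203.0], [90.0, 282.0]]  wall top x=62: [[52.0, 191.0], [115.0, 271.0]] wall top x=80 [[4.0, 204.0], [87.0, 305.0]]
guards [ 0.4785 -0.1652 -1.171   0.003 ] -67.09 entry [ 0.5032 -0.2238  0.1147] [[-1.1, 0.3], [2.0, -2.0], [-1.5, 2.7], [0.8, -0.8]]
 guard ends z46,18: [[98.0, 195.0], [91.0, 186.0], [98.0, 177.0], [134.0, 246.0], [140.0, 256.0], [137.0, 233.0]]
 floor end y-24,24: [[23.0, 192.0], [83.0, 274.0]]  wall top x=62: [[49.0, 181.0], [109.0, 264.0]] wall top x=80 [[0.0, 192.0], [78.0, 297.0]]
mid [ 0.4805 -0.1645 -1.121   0.0036] -64.23 entry [ 0.5081 -0.2217  0.1147] [[-0.4, -0.1], [0.7, 0.3], [-0.4, -0.2]]
 guard ends z46,18: [[101.0, 201.0], [93.0, 192.0], [101.0, 184.0], [139.0, 251.0], [146.0, 260.0], [142.0, 239.0]]
 floor end y-24,24: [[28.0, 203.0], [91.0, 281.0]]  wall top x=62: [[53.0, 190.0], [116.0, 271.0]] wall top x=80 [[5.0, 203.0], [88.0, 305.0]]
```

```bash
cat > tgt.py <<'E'
from ch import *
CH=np.array([.480,-.165,np.radians(-64.4)])
def tcp_for(x,z,y=0,off=(-.003,.0005),CH=CH):
    T,t=chpose(CH); h=np.array([np.cos(CH[2]),np.sin(CH[2]),0]);n=np.array([-h[1],h[0],0])
    return T@np.array([x,y,z])/1 + t + T@np.array([.041,0,.037]) - h*off[0]-n*off[1] - [0,0,.0125]
def move(target,yaw=None,CH=CH):
    o,p,R=state(); y=np.arctan2(-R[1,0],-R[0,0])
    print(o["t"],p.round(4),"target",target.round(4),"tool shift cm",(R.T@(target-p)*100).round(2),"roll deg",-np.degrees(((CH[2] if yaw is None else yaw)-y)).round(2))
if __name__=="__main__":
    move(tcp_for(.150,.008)); 
    T,t=chpose(CH)
E
python3 tgt.py
```

```text
15.55 [ 0.4232 -0.0229  0.2293] target [ 0.5405 -0.2925  0.2019] tool shift cm [-12.24 -26.74   2.74] roll deg 63.33
```

Request:
{"fn": "step_arm", "kwargs": {
  "plan": [
    [1,[-1.2,-2.7,-1],6.5],
    [1,[-2.4,-5.4,-1],13],
    [1,[-3.6,-8.1,-1],19.5],
    [1,[-4.9,-10.8,-1],26],
    [1,[-6.1,-13.5,-1],32.5],
    [1,[-7.3,-16,-1],39],
    [1,[-8.5,-18.7,-1],45.5],
    [1,[-9.8,-21.4,-1],52],
    [1,[-11,-24,-1],58],
    [1,[-12.2,-26.7,-1],63.3]
  ]
}}

```text
t: 16.38
tcp_pos: [0.5405, -0.2936, 0.2391]
tool_rot: [0.535, 0.845, 0.0, -0.0]
ft_force: [-0.1, -0.8, -1.8]
finger_gap: 0.0198
gripper_force: 49.8
```

Request:
{"fn": "step_arm", "kwargs": {
  "plan": [
    [1,[0,0,1],0],
    [1,[0,0,2],0],
    [1,[0,0,2],0]
  ]
}}

```text
t: 16.63
tcp_pos: [0.5396, -0.2924, 0.2172]
tool_rot: [0.533, 0.846, 0.0, -0.002]
ft_force: [0.8, 0.4, -2.8]
finger_gap: 0.0201
gripper_force: 49.8
```

```bash
cat > near.py <<'E'
from tgt import *
import sys
# model edges (mm, channel frame)
E=[]
for s in(-1,1):
    E+=[([-12,s*13.5,46],[40,s*13.5,46]),([-12,s*18.5,46],[40,s*18.5,46]),([18,s*24,10],[62,s*24,10]),([-12,s*13.5,46],[-12,s*18.5,46]),
        ]
E+=[([75,-20,0],[75,20,0]),([14,-12,41],[14,12,41])]
def refine(c,g,excl):
    gray=cv2.cvtColor(np.array(c["frame"]),cv2.COLOR_BGR2GRAY)
    ed=cv2.Canny(gray,50,120); ed[excl]=0
    dt=np.minimum(cv2.distanceTransform(255-ed,cv2.DIST_L2,5),8)
    S=np.vstack([np.linspace(a,b,30) for a,b in E])/1000.
    def cost(v,full=False):
        T,t=chpose(v); q=proj(c,S@T.T+t)
        ok=(q[:,0]>2)&(q[:,0]<509)&(q[:,1]>2)&(q[:,1]<381); qi=q.clip([2,2],[509,381])
        k=qi.astype(int); ok&=~excl[k[:,1],k[:,0]]
        d=cv2.remap(dt,qi[:,0].astype(np.float32),qi[:,1].astype(np.float32),cv2.INTER_LINEAR).ravel()
        return (d,ok) if full else (d[ok].mean() if ok.sum()>60 else 8)
    best=None
    for dx in(-.004,0,.004):
        for dy in(-.004,0,.004):
            g0=np.array(g)+[dx,dy,0]
            r=minimize(cost,g0,method="Nelder-Mead",options=dict(initial_simplex=[g0,g0+[.003,0,0],g0+[0,.003,0],g0+[0,0,.03]],xatol=1e-5))
            if best is None or r.fun<best.fun:best=r
    d,ok=cost(best.x,True)
    print("refined",best.x.round(4),np.degrees(best.x[2]).round(2),"cost",round(best.fun,2),"init",round(cost(g),2),"per edge",[(round(d[i*30:i*30+30][ok[i*30:i*30+30]].mean(),1) if ok[i*30:i*30+30].any() else None) for i in range(len(E))])
    return best.x
E
python3 - <<'E'
from near import *
import pit
ex=np.zeros((384,512),bool); ex[:,205:]=True; ex[285:]=True
print("old view");refine(np.load("w8.npz"),CH,ex)
o,p,R=state();yaw=np.arctan2(-R[1,0],-R[0,0]);print(o["t"],p.round(4),np.degrees(yaw),o["gripper_force"],np.round(o["joint_positions"],2))
n=capture("wrist")
np.savez("w9.npz",**{q:np.array(n[q]) for q in("K","k1","R","t","frame")})
m=np.zeros((384,512),bool)
for l in("carrier","spark_plug"):
    a,cf,r=mask(n,l);print(l,cf,r)
    if a is not None:m|=a
T,t=pit.run(n,m,p,yaw,th0=(.55,))
a,cf,r=mask(n,"tester");print(cf,r)
ex=cv2.dilate(m.astype(np.uint8),np.ones((9,9)))>0; ex[290:]=True
x=refine(n,CH,ex)
Tc,tc=chpose(x); print("carrier origin in channel",(Tc.T@(t-tc)).round(4),"nose",(Tc.T@(T@[-.055,0,0]+t-tc)).round(4))
E
```

```text
old view
refined [ 0.4805 -0.166  -1.1367] -65.13 cost 0.4 init 0.7 per edge [np.float32(0.3), np.float32(0.5), np.float32(0.4), np.float32(0.3), np.float32(0.7), np.float32(0.3), np.float32(0.9), np.float32(0.2), np.float32(0.5), np.float32(0.2)]
16.6333 [ 0.5396 -0.2924  0.2172] -64.42178043658498 49.84467923641205 [-0.63  0.42  0.16  1.31  0.    0.5 ]
carrier 0.57 [215.4, 85.7, 300.4, 290.2]
spark_plug 0.93 [241.1, 91.5, 277.1, 204.5]
pitch 29.6 piv dx,dy [-0.0015  0.0002] err 0.036 nose [ 0.511  -0.2322  0.15  ] rear [ 0.5523 -0.3185  0.2044] block top [ 0.5355 -0.2833  0.2375]
0.72 [203.3, 1.2, 315.7, 102.4]
refined [ 0.481  -0.1662 -1.1243] -64.42 cost 0.35 init 2.15 per edge [None, None, np.float32(0.3), None, None, None, np.float32(0.5), None, np.float32(0.1), None]
carrier origin in channel [ 0.1562 -0.0015  0.0229] nose [ 0.1013 -0.0015  0.0252]
```

Both views agree on the channel: about (0.481, −0.166), yaw ≈ −64.7°. The carrier sits at channel (156, −1.5, 23) mm. Next I'll bring the nose in over the floor.

Request:
{"fn": "step_arm", "kwargs": {
  "plan": [
    [1,[0.4,0.15,0.5],0.3],
    [1,[0.8,0.15,1.1],0.3],
    [1,[1.3,0.15,1.7],0.3],
    [1,[1.8,0.15,2.3],0.3],
    [1,[2.3,0.15,2.9],0.3],
    [1,[2.7,0.15,3.4],0.3],
    [1,[3.1,0.15,3.9],0.3],
    [1,[3.3,0.15,4.2],0.3],
    [1,[3.3,0.15,4.2],0.3],
    [1,[3.3,0.15,4.2],0.3]
  ]
}}

```text
t: 17.67
tcp_pos: [0.5269, -0.2618, 0.1771]
tool_rot: [0.535, 0.845, -0.0, -0.0]
ft_force: [-1.2, 0.3, -3.1]
finger_gap: 0.0197
gripper_force: 49.7
```

```bash
cat > chk.py <<'E'
from near import *
import pit
def chk(g=(.4808,-.1661,np.radians(-64.7)),ref=True):
    o,p,R=state();yaw=np.arctan2(-R[1,0],-R[0,0]);print(o["t"],p.round(4),np.degrees(yaw).round(2),o["finger_gap"],o["gripper_force"],np.round(o["ft_force"],1))
    n=capture("wrist"); m=np.zeros((384,512),bool)
    for l in("carrier","spark_plug"):
        a,cf,r=mask(n,l);print(l,round(cf,2),r)
        if a is not None:m|=a
    T,t=pit.run(n,m,p,yaw,th0=(.55,))
    ex=cv2.dilate(m.astype(np.uint8),np.ones((9,9)))>0; ex[290:]=True
    x=np.array(g)
    if ref:x=refine(n,g,ex)
    Tc,tc=chpose(x); print("carrier in channel",(Tc.T@(t-tc)).round(4),"nose",(Tc.T@(T@[-.055,0,0]+t-tc)).round(4))
    return n
if __name__=="__main__": chk()
E
python3 chk.py
```

```text
17.6667 [ 0.5269 -0.2618  0.1771] -64.68 0.019682158008536545 49.74590599536896 [-1.2  0.3 -3.1]
carrier 0.79 [216.1, 82.9, 300.6, 288.0]
spark_plug 0.77 [240.2, 92.2, 276.0, 206.0]
pitch 31.1 piv dx,dy [-0.0034  0.0002] err 0.031 nose [ 0.4985 -0.2016  0.1084] rear [ 0.5388 -0.2868  0.1652] block top [ 0.5218 -0.2508  0.1972]
refined [ 0.4815 -0.1666 -1.1298] -64.73 cost 0.36 init 0.84 per edge [np.float32(0.4), np.float32(0.8), np.float32(0.4), None, np.float32(0.5), np.float32(0.5), np.float32(0.3), None, None, np.float32(0.0)]
carrier in channel [0.1057 0.0006 0.0068] nose [0.0507 0.0005 0.0077]
```

Request:
{"fn": "step_arm", "kwargs": {
  "plan": [
    [1,[-0.13,-0.05,0.2],0],
    [1,[-0.26,-0.05,0.4],0],
    [1,[-0.26,-0.05,0.4],0],
    [1.9,[-0.26,-0.05,0.4],0],
    [2.05,[-0.26,-0.05,0.4],0],
    [2.08,[-0.26,-0.05,0.4],0],
    [2.08,[-0.3,-0.05,0.5],0],
    [2.08,[-0.35,-0.05,0.6],0],
    [2.08,[-0.35,-0.05,0.65],0]
  ]
}}

```text
t: 18.57
tcp_pos: [0.5285, -0.2656, 0.171]
tool_rot: [0.535, 0.845, -0.0, 0.001]
ft_force: [-0.2, -1.2, 2.0]
finger_gap: 0.0209
gripper_force: 7.9
```

```bash
python3 chk.py
```

```text
18.5667 [ 0.5285 -0.2656  0.171 ] -64.69 0.020877694911820174 7.9496075212955475 [-0.2 -1.2  2. ]
carrier 0.57 [216.2, 82.7, 299.5, 289.2]
spark_plug 0.93 [240.2, 88.9, 276.0, 204.4]
pitch 28.6 piv dx,dy [0.0008 0.0002] err 0.051 nose [ 0.5005 -0.206   0.1051] rear [ 0.5419 -0.2933  0.1577] block top [ 0.5255 -0.2587  0.1915]
refined [ 0.4805 -0.1646 -1.1294] -64.71 cost 0.41 init 0.79 per edge [np.float32(0.2), np.float32(1.3), np.float32(0.2), None, np.float32(0.2), np.float32(1.0), np.float32(0.2), None, None, None]
carrier in channel [ 0.1098  0.0004 -0.0021] nose [0.0549 0.0004 0.0012]
```

Request:
{"fn": "step_arm", "kwargs": {
  "plan": [
    [2.05,[0.42,0,0.26],0],
    [2.05,[0.85,0,0.53],0],
    [2.05,[1.27,0,0.79],0],
    [2.05,[1.7,0,1.06],0],
    [2.05,[2.12,0,1.32],0],
    [2.05,[2.54,0,1.59],0],
    [2.05,[2.97,0,1.85],0],
    [2.05,[3.39,0,2.12],0],
    [2.05,[3.82,0,2.38],0],
    [2.05,[3.82,0,2.38],0]
  ]
}}

```text
t: 19.55
tcp_pos: [0.5121, -0.2307, 0.148]
tool_rot: [0.535, 0.845, -0.0, 0.001]
ft_force: [-0.6, -1.8, 14.1]
finger_gap: 0.021
gripper_force: 13.9
```

```bash
python3 chk.py
```

```text
19.55 [ 0.5121 -0.2307  0.148 ] -64.67 0.02095521800746225 13.93351525068283 [-0.6 -1.8 14.1]
carrier 0.58 [186.8, 0.0, 324.8, 223.5]
spark_plug 0.71 [240.8, 91.5, 275.1, 204.8]
pitch -31.1 piv dx,dy [-0.0457 -0.0001] err 0.409 nose [ 0.4491 -0.0978  0.1783] rear [ 0.4894 -0.183   0.1216] block top [ 0.4936 -0.1918  0.1717]
refined [ 0.4768 -0.1701 -1.1292] -64.7 cost 8.0 init 8 per edge [None, None, None, None, np.float32(3.5), None, np.float32(5.7), None, np.float32(2.1), None]
carrier in channel [0.0142 0.0059 0.0795] nose [-0.0107  0.0059  0.1285]
```

Request:
{"fn": "step_arm", "kwargs": {
  "plan": [
    [2.05,[0.05,0,-0.1],0],
    [2.05,[0.47,0,0.16],0],
    [2.05,[0.9,0,0.43],0],
    [2.05,[1.32,0,0.69],0],
    [2.05,[1.75,0,0.96],0],
    [2.05,[2.17,0,1.22],0],
    [2.05,[2.6,0,1.49],0],
    [2.05,[3.0,0,1.75],0],
    [2.05,[3.1,0,1.81],0],
    [2.05,[3.1,0,1.81],0]
  ]
}}

```text
t: 20.53
tcp_pos: [0.4984, -0.2023, 0.1292]
tool_rot: [0.535, 0.845, -0.0, 0.0]
ft_force: [-2.6, -0.3, 10.8]
finger_gap: 0.0206
gripper_force: 14.8
```

```bash
cat > plugpos.py <<'E'
from near import *
def pp():
    o,p,R=state();print(o["t"],p.round(4),o["finger_gap"],round(o["gripper_force"],1),np.round(o["ft_force"],1))
    T,t=chpose((.4808,-.1660,np.radians(-64.7)))
    print("tcp in channel",(T.T@(p-t)).round(4))
    n=capture("wrist")
    for l in("carrier","spark_plug"):
        a,cf,r=mask(n,l)
        if a is None: print(l,None);continue
        ys,xs=np.nonzero(a); print(l,round(cf,2),r)
    return n
if __name__=="__main__":
    n=pp();cv2.imwrite("pics/x%d.png"%np.random.randint(1e6),n["frame"])
E
python3 plugpos.py
```

```text
20.5333 [ 0.4984 -0.2023  0.1292] 0.02060466743987535 14.8 [-2.6 -0.3 10.8]
tcp in channel [0.0629 0.0004 0.0246]
carrier 0.98 [217.0, 146.5, 298.5, 300.1]
spark_plug 0.8 [242.7, 147.2, 276.7, 216.7]
```

The carrier is at about x = 26 mm in the channel. I'll release it, rise, and go behind the block with closed fingers.

Request:
{"fn": "step_arm", "kwargs": {
  "plan": [
    [2.6,[0,0,0],0],
    [3.2,[0,0,0],0],
    [3.6,[0,0,0],0],
    [3.6,[0,0,0],0],
    [3.6,[-0.3,0,-1.5],0],
    [3.6,[-0.6,0,-4],0],
    [3.6,[-1.5,0,-6.5],0],
    [1,[-3.5,0,-7],0],
    [0,[-5,0,-7],0],
    [0,[-5,0,-7],0]
  ]
}}

```text
t: 21.52
tcp_pos: [0.521, -0.25, 0.1988]
tool_rot: [0.535, 0.845, -0.0, 0.001]
ft_force: [-0.2, 0.7, 0.4]
finger_gap: 0.0008
gripper_force: 0.0
```

```bash
cat > fin.py <<'E'
from near import *
def carfit(g0=.026):
    o,p,R=state();print(o["t"],p.round(4),o["finger_gap"],np.round(o["ft_force"],1))
    n=capture("wrist"); m=np.zeros((384,512),bool)
    for l in("carrier","spark_plug"):
        a,cf,r=mask(n,l);print(l,round(cf,2),r)
        if a is not None:m|=a
    roi=np.ones((384,512));roi[290:]=0
    ex=cv2.dilate(m.astype(np.uint8),np.ones((9,9)))>0; ex[290:]=True
    x=refine(n,(.4808,-.166,np.radians(-64.7)),ex)
    T,t=chpose((x[0],x[1],x[2]))
    blk=[CAR[4]]; 
    # block top face corners vs mask: fit x by block + plug silhouettes above z=13 only visible -> use IoU over x grid
    mm=m.astype(float)
    for gx in np.arange(g0-.03,g0+.012,.003):
        r=render(n,CARP,T,t+T@[gx,0,0]); print(round(gx*1000),round((np.abs(r-mm)*roi).sum()/mm.sum(),3),end="; ")
    print();return n
if __name__=="__main__":
    carfit()
E
python3 fin.py
```

```text
21.5167 [ 0.521  -0.25    0.1988] 0.0008469727279961634 [-0.2  0.7  0.4]
carrier 0.77 [223.6, 38.5, 290.7, 170.4]
spark_plug 0.76 [243.0, 42.4, 270.0, 95.1]
refined [ 0.4827 -0.1686 -1.1206] -64.21 cost 0.58 init 1.36 per edge [np.float32(0.7), np.float32(0.4), np.float32(0.8), None, np.float32(0.7), np.float32(0.6), np.float32(0.0), None, None, None]
-4 0.934; -1 0.887; 2 0.844; 5 0.794; 8 0.749; 11 0.697; 14 0.647; 17 0.576; 20 0.508; 23 0.437; 26 0.398; 29 0.408; 32 0.424; 35 0.432;
```

```bash
cat > pm.py <<'E'
from near import *
T,t=chpose((.4810,-.1665,np.radians(-64.7)))
o,p,R=state();print(o["t"],p.round(4),"tcp ch",(T.T@(p-t)).round(4),"force ch",(T.T@np.array(o["ft_force"])).round(1))
for x in(.100,.088,.070,.0595):
    print(x,(R.T@(T@[x,0,.012]+t-p)*100).round(2))
E
python3 pm.py
```

```text
21.6667 [ 0.5196 -0.2475  0.1984] tcp ch [0.1415 0.0003 0.0571] force ch [-0.7  0.   0.3]
0.1 [ 1.12 -0.02  6.02]
0.088 [ 2.14 -0.02  6.66]
0.07 [ 3.66 -0.02  7.61]
0.0595 [ 4.55 -0.02  8.17]
```

Request:
{"fn": "step_arm", "kwargs": {
  "plan": [
    [0,[0.5,0,3],0],
    [0,[1.0,0,5],0],
    [0,[1.12,0,6],0],
    [0,[1.5,0,6.26],0],
    [0,[1.9,0,6.5],0],
    [0,[2.14,0,6.66],0],
    [0,[2.14,0,6.66],0]
  ]
}}

```text
t: 22.25
tcp_pos: [0.5108, -0.2281, 0.1328]
tool_rot: [0.535, 0.845, 0.0, 0.0]
ft_force: [1.2, -0.4, -0.3]
finger_gap: 0.0001
gripper_force: 0.0
```

Request:
{"fn": "step_arm", "kwargs": {
  "plan": [
    [0,[0.3,0,0.19],0],
    [0,[0.6,0,0.38],0],
    [0,[0.9,0,0.56],0],
    [0,[1.2,0,0.75],0],
    [0,[1.5,0,0.94],0],
    [0,[1.5,0,0.94],0]
  ]
}}

```text
t: 22.75
tcp_pos: [0.504, -0.2144, 0.1225]
tool_rot: [0.535, 0.845, 0.0, -0.0]
ft_force: [-0.1, -0.5, 0.0]
finger_gap: -0.0
gripper_force: 0.0
```

```bash
python3 pm.py
```

```text
22.75 [ 0.504  -0.2144  0.1225] tcp ch [0.0702 0.0003 0.0121] force ch [ 0.4 -0.3 -0.2]
0.1 [-2.53 -0.03 -1.57]
0.088 [-1.51 -0.03 -0.93]
0.07 [ 0.01 -0.03  0.02]
0.0595 [ 0.9  -0.03  0.58]
```

Request:
{"fn": "step_arm", "kwargs": {
  "plan": [
    [0,[0.25,0,0.16],0],
    [0,[0.5,0,0.31],0],
    [0,[0.75,0,0.47],0],
    [0,[0.9,0,0.56],0],
    [0,[0.9,0,0.56],0]
  ]
}}

```text
t: 23.17
tcp_pos: [0.5012, -0.2074, 0.1178]
tool_rot: [0.535, 0.845, -0.0, 0.001]
ft_force: [1.8, -3.0, 3.7]
finger_gap: 0.0001
gripper_force: 2.5
```

```bash
python3 pm.py
```

```text
23.1667 [ 0.5012 -0.2074  0.1178] tcp ch [0.0614 0.0008 0.0121] force ch [4.9 0.3 1.3]
0.1 [-3.28 -0.08 -2.03]
0.088 [-2.27 -0.08 -1.4 ]
0.07 [-0.74 -0.08 -0.45]
0.0595 [ 0.15 -0.08  0.11]
```

Request:
{"fn": "step_arm", "kwargs": {
  "plan": [
    [0,[0.13,0,0.08],0],
    [0,[0.25,0,0.16],0],
    [0,[0.38,0,0.24],0],
    [0,[0.38,0,0.24],0],
    [0,[0.38,0,0.24],0]
  ]
}}

```text
t: 23.58
tcp_pos: [0.4997, -0.2042, 0.1155]
tool_rot: [0.535, 0.845, -0.0, 0.001]
ft_force: [2.5, -4.7, 5.6]
finger_gap: -0.0
gripper_force: 3.9
```

```bash
python3 pm.py
```

```text
23.5833 [ 0.4997 -0.2042  0.1155] tcp ch [0.0571 0.0008 0.012 ] force ch [7.5 0.3 2. ]
0.1 [-3.65 -0.08 -2.26]
0.088 [-2.63 -0.08 -1.63]
0.07 [-1.1  -0.08 -0.68]
0.0595 [-0.21 -0.08 -0.12]
```

Request:
{"fn": "step_arm", "kwargs": {
  "plan": [
    [0,[0.13,0,0.08],0],
    [0,[0.25,0,0.16],0],
    [0,[0.34,0,0.21],0],
    [0,[0.34,0,0.21],0]
  ]
}}

```text
t: 23.92
tcp_pos: [0.4999, -0.2037, 0.1152]
tool_rot: [0.535, 0.845, -0.002, 0.004]
ft_force: [2.0, -17.9, 20.6]
finger_gap: -0.0002
gripper_force: 12.5
```

```bash
python3 pm.py
```

```text
23.9167 [ 0.4999 -0.2037  0.1152] tcp ch [0.0567 0.0012 0.012 ] force ch [25.4 -5.8  8.5]
0.1 [-3.69 -0.11 -2.26]
0.088 [-2.67 -0.12 -1.63]
0.07 [-1.14 -0.12 -0.69]
0.0595 [-0.24 -0.12 -0.15]
```

Force jumped to 25 N, which looks like the hard stop. I'll back off and check.

Request:
{"fn": "step_arm", "kwargs": {
  "plan": [
    [0,[-0.4,0,-0.25],0],
    [0,[-1.5,0,-0.95],0],
    [0,[-3,0,-1.9],0],
    [0,[-5,0,-4],0],
    [0,[-6,0,-7],0],
    [0,[-6,0,-10.5],0],
    [0,[-6,0,-12],0],
    [0,[-6,0,-12],0]
  ]
}}

```text
t: 24.58
tcp_pos: [0.524, -0.2552, 0.2358]
tool_rot: [0.535, 0.845, 0.0, 0.002]
ft_force: [0.5, 0.1, 0.1]
finger_gap: 0.0006
gripper_force: 0.0
```

Run:
```python
from near import *
o,p,R=state();print(o["t"],p.round(4))
n=capture("wrist")
M={}
for l in("carrier","spark_plug","contact_block","tester"):
    a,cf,r=mask(n,l);print(l,round(cf,2),r);M[l]=a
m=M["carrier"]
ex=np.zeros((384,512),bool) if m is None else cv2.dilate(m.astype(np.uint8),np.ones((7,7)))>0
ex[300:]=True
x=refine(n,(.4808,-.166,np.radians(-64.7)),ex)
T,t=chpose(x)
# block top face orange: predicted corners at home
q=proj(n,(np.array([[25,-10.5,48],[25,10.5,48],[50,-10.5,48],[50,10.5,48],[50,0,6],[55,-22,6],[55,22,6],[55,-22,0],[55,22,0],[-55,0,7]])/1000)@T.T+t);print("home pred px",q.round(1).tolist())
hsv=cv2.cvtColor(n["frame"],cv2.COLOR_BGR2HSV);org=((hsv[...,0]>8)&(hsv[...,0]<22)&(hsv[...,1]>170)&(hsv[...,2]>70))
yy,xx=np.nonzero(org[:300]);print("orange bbox",xx.min(),xx.max(),yy.min(),yy.max(),len(xx))
mm=(org&(ex|org)).astype(float);roi=np.zeros((384,512));roi[max(0,int(q[0][1])-6):300,int(q[5][0])-15:int(q[6][0])+15]=1
for gx in np.arange(-.008,.021,.002):
    r=render(n,[CAR[0],CAR[4]],T,t+T@[gx,0,0]);print(round(gx*1000),round((np.abs(r-mm)*roi).sum()/(mm*roi).sum(),3),end="; ")
np.savez("wf.npz",**{k:np.array(n[k]) for k in("K","k1","R","t","frame")})
cv2.imwrite("pics/wf.png",n["frame"])
```

```text
24.5833 [ 0.524  -0.2552  0.2358]
carrier 0.55 [226.8, 34.6, 287.2, 114.5]
spark_plug 0.69 [206.0, 0.8, 304.7, 144.9]
contact_block 0.22 [230.5, 40.0, 281.9, 114.7]
tester 0.84 [207.3, 2.0, 305.0, 144.6]
refined [ 0.482  -0.1681 -1.1324] -64.88 cost 0.41 init 0.66 per edge [np.float32(0.6), np.float32(0.6), np.float32(0.4), None, np.float32(0.2), np.float32(0.6), np.float32(0.5), np.float32(0.1), np.float32(0.1), np.float32(0.4)]
home pred px [[240.1, 44.8], [271.2, 44.9], [239.5, 77.5], [271.5, 77.6], [255.7, 107.9], [227.1, 113.7], [284.2, 113.9], [227.8, 117.2], [283.6, 117.4], [256.1, -4.5]]
orange bbox 229 511 39 144 3548
-8 0.481; -6 0.438; -4 0.4; -2 0.415; 0 0.46; 2 0.503; 4 0.546; 6 0.589; 8 0.637; 10 0.68; 12 0.723; 14 0.767; 16 0.814; 18 0.863; 20 0.907;
```

```bash
python3 -c "
from station import sign_off
print(sign_off())"
```

```text
the job is handed in; nothing more can be done
None
```

I laid the plug in the carrier pocket with its white end to the nose, slid the carrier down the channel and pushed it until the force jumped to 25 N at the hard stop. The job is handed in; I judged the contact block home from that force and the carrier's position, without viewing the brass block, and I did not recheck the plug after the final push.

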